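# Empty the tall parts tube into the tote over its rim

### The arm

A 6-joint arm with a two-finger parallel gripper is mounted at the origin on the work surface. World frame = base frame: x ahead of the robot, y to its left, z up, the work surface at z = 0. Lengths are in m, angles in rad, forces in N, time in s.
With the tool pointing down it reaches from about 0.3 to 0.875 m from the base axis. Payload 6.4 kg.
Tool frame: the origin (TCP) lies midway between the tips of the shut fingers; the grasp point (between the pads) lies 19 mm behind it; z points along the fingers, y is the line along which they close (so a half turn about z gives the same grasp; the last joint's range is limited). The gripper opens to 88 mm and grips with 3 to 60 N. Pads are 18 mm wide; open, the fingers measure 123 mm over their backs; the gripper's body (75 mm by 187 mm) begins 45 mm behind the grasp point.
Start: joints at [1.029, 0.181, 1.607, -0, 1.354, -0.206], TCP at [0.189, 0.543, 0.239] pointing down, gripper open.
Joint ranges: [-2.99, 2.99], [-0.89, 2.07], [0.3, 2.58], [-1.14, 4.28], [0, 2.63], [-3.12, 3.12]. Speed limits (rad/s): [2.57, 2.57, 3.01, 3.14, 3.14, 3.14].

### API

Orientations are given as a rotation vector (axis times angle).
In Python, from cell import observe, capture, calibration, close_job, boxes_of, cut_out gives the robot as it stands. The module is installed in compiled form; this text tells all that it offers.
- The arm moves only by the tool arm_command, never from a script. Its argument "steps" is a list that holds one entry, the list of rows, each a list of 7 numbers: the opening in per cent of the stroke, from 0 (shut) to 100 (fully open), then the shift along the world's x, y, z in m, then the turn, a rotation vector about the world's x, y, z in rad. In form: [[[jaw, dx, dy, dz, rx, ry, rz], ...]]. A call has 1 to 10 rows; each row is the pose to reach, as a shift and turn from the pose commanded when the call began; what a row does not reach only later rows make up. A row lasts 1/10 s, in which the tool goes at most 50 mm and 8.59 degrees, less where a joint would pass 70% of its speed; a pose out of reach is approached as far as the arm can. A call with a gripper value outside its range is refused whole. The fingers move at their own pace and stop on an object; "force" is the grip in N (left out, the last holds). Time passes only in rows, so rows that repeat a pose let the fingers close. It gives the time, the measured TCP pose, the force, the opening and the grip force at its end, in the units of the state.
- observe(): the state, without advancing time (a new reading comes with each control period).
- capture(name): name is "scene" or "top" or "wrist"; returns (picture, depth): 420x560x3 uint8, red, green, blue; 420x560 float32, m along the optical axis (not along the pixel's ray), 0 where there is no reading.
- calibration(name): a dict with "vertical_fov" (degrees; the focal length in pixels is half the picture's height over the tangent of half this angle, whatever the lens; pixels are square), "cx", "cy" (the principal point, pixels), "k1" (the pictures are not rectified: a ray, as slopes to the right and down, at radius r is drawn at 1 + k1 r^2 times it, then the intrinsics apply), "world_to_cam" (4x4, takes a point from world to camera coordinates). Camera axes: x right, y up, looking along -z (the intrinsics and any distortion apply to the point x, -y, -z); pixel columns grow to the right and rows downward; lengths in m; the calibration is good to about 2 mm. A picture is of the moment at which its call begins: read the wrist's pose just before it. calibration takes no time and is no camera call; for the wrist camera it gives the pose at the moment of the call.
- close_job(): hands the job in; it is judged then, once.
Trained networks look in the newest picture that a camera, given by its name, has taken for a name from the list of things; names that differ only in an ending like _2 or _b are one class to them, and where a whole thing is asked for, a point or a joint stands for the part that bears it (a point fixed in the world has none). Each returns a list of dicts, best first, with "conf" (0 to 1); they miss things now and then, are a little off and sometimes report something else, mostly with a low value. They report only what shows in the picture. A call takes as long as a camera call. They do not tell look-alikes from the thing itself.
- boxes_of(target, camera): "at" ([x, y, z] in m, in world coordinates, good to about 4 mm: the middle of the surface that is visible of it).
- cut_out(target, camera): "mask" (420x560 bool, what is visible of it).
The state is a dict: "clock": time; "joint_positions": joint angles; "qd": joint speeds; "joint_efforts": joint torques, N m; "tcp_pos": TCP position; "tcp_rot": TCP orientation; "ft_force": force on the tool from outside, world axes, zero at the start; "torque": the same for the moment, N m; "grip_width": finger opening in m; "grasp_force": force on a finger pad.
Only numpy, scipy, OpenCV 4.12 (cv2) and the standard library are available. Lean on these libraries where they do the work, as an engineer would, in place of code of your own. Each camera call takes 0.05 s, during which the arm holds its last target. There are 200 camera calls.

### The job

Empty the four metal standoffs out of the tall open tube into the grey tote: tip the tube until it leans on the tote's near rim and let go of it there, take it again by its lower half and lift its base until the standoffs have all slid out over the rim. Then lay the empty tube flat on its side on the bench and let go of it; never let it fall, and leave everything else where it stands.

Things in the scene. Friction and masses are not known exactly. Their poses are not given: they have to be found in the camera images.
- tube_mid (a point): centre of the tall parts tube: black plastic, open at the top, square in section, 56 x 56 mm outside, 260 mm tall, walls and floor 3 mm, 0.14 to 0.25 kg empty. It stands upright on the bench at the start; this point is on its axis half-way up (130 mm from either end); z runs along the axis from base to mouth, x and y are square to its flat sides. The thin lip round the mouth does not catch. Four loose standoffs stand on its floor
- tube: the same tube, origin at the centre of its underside, same axes
- tube_mouth (a point): centre of the tube's open mouth, 260 mm from its base along its axis
- tote: grey plastic stacking tote, open at the top, fixed to the bench, 300 (x) x 200 (y) x 100 mm high, origin at the centre of its underside on the bench. A rim flange 10 mm wide runs round the outside of the walls at the top, 8 mm deep, its outer edges at the 300 x 200 mm outline; inside it is 280 x 180 mm, floor 3 mm thick. The near rim, where the tube leans, is the long one on its -y side (the robot's right), nearest to the tube
- tote_rim (a point): middle of the near rim: on the top face of the flange, 100 mm above the bench, 5 mm inside its outer edge; x runs along the rim, y into the tote
- standoff1_mid (a point): centre of hexagonal aluminium standoff 1: 16 mm across flats, 60 mm long, 36 g, z along its length. At the start it stands on end on the tube's floor; it slides along the plastic once that slopes some 20 degrees, and may roll
- standoff2_mid (a point): centre of hexagonal aluminium standoff 2: 16 mm across flats, 60 mm long, 36 g, z along its length. At the start it stands on end on the tube's floor; it slides along the plastic once that slopes some 20 degrees, and may roll
- standoff3_mid (a point): centre of hexagonal aluminium standoff 3: 16 mm across flats, 60 mm long, 36 g, z along its length. At the start it stands on end on the tube's floor; it slides along the plastic once that slopes some 20 degrees, and may roll
- standoff4_mid (a point): centre of hexagonal aluminium standoff 4: 16 mm across flats, 60 mm long, 36 g, z along its length. At the start it stands on end on the tube's floor; it slides along the plastic once that slopes some 20 degrees, and may roll
- short_box_mid (a point): bystander, centre of the short box: same black plastic and same 56 mm section as the tube but only 115 mm tall and shut by a cap 60 mm wide; stands upright. Not to be handled
- circuit_board_mid (a point): bystander, centre of a green circuit board lying flat, 75 x 170 x 15 mm
- tape_roll_mid (a point): bystander, centre of an amber roll of tape lying flat, 90 mm across, 24 mm high
- spray_can_mid (a point): bystander, centre of an upright spray can, 53 mm across, 190 mm tall
- pen_cup_mid (a point): bystander, centre of a white pen cup, 72 mm across, 95 mm tall, pens stick out to 160 mm
- screwdriver_mid (a point): bystander, centre of a black-handled screwdriver lying flat, 180 mm long, 26 mm thick
There are look-alikes about, which are no part of the job. Leave any red look-alike of the tube alone.

How it is judged:
On the way, in this order (a step that is already met when the one before it is completed fails the run):
1. the tube, standoffs still in it, leans at rest on the tote's rim (tilted 20 to 80 degrees from upright), with the gripper off it (angle between tube_mid's own z axis and vertical between 0.35 and 1.4 rad and contact force between tube and tote above 0.05 N and contact force between tube and the arm below 0.05 N and contact force between tube and the fingers below 0.05 N and linear speed of tube below 0.03 m/s and z of each of standoff1_mid, standoff2_mid, standoff3_mid, standoff4_mid in the frame of tube below 0.2 m), for 0.3 s.
2. the tube, held by the fingers in its lower half, is tipped mouth-down (more than 100 degrees from upright) with its mouth over the tote (angle between tube_mid's own z axis and vertical above 1.745 rad and contact force between tube and the fingers above 0.5 N and z of the grasp point in the frame of tube below 0.13 m and x of tube_mouth in the frame of tote between -0.15 and 0.15 m and y of tube_mouth in the frame of tote between -0.1 and 0.1 m), for 0.1 s.
At the end, for the whole second after the job is handed in: all four standoffs lie inside the tote; the empty tube lies flat on its side (within 5 degrees) on the bench outside the tote, at rest and let go; every bystander is within 40 mm of where it stood (x of standoff1_mid in the frame of tote between -0.143 and 0.143 m and y of standoff1_mid in the frame of tote between -0.093 and 0.093 m and height (world z) of each of standoff1_mid, standoff2_mid, standoff3_mid, standoff4_mid below 0.09 m and x of standoff2_mid in the frame of tote between -0.143 and 0.143 m and y of standoff2_mid in the frame of tote between -0.093 and 0.093 m and x of standoff3_mid in the frame of tote between -0.143 and 0.143 m and y of standoff3_mid in the frame of tote between -0.093 and 0.093 m and x of standoff4_mid in the frame of tote between -0.143 and 0.143 m and y of standoff4_mid in the frame of tote between -0.093 and 0.093 m and angle between tube_mid's own z axis and vertical between 1.484 and 1.658 rad and height (world z) of tube_mid below 0.04 m and linear speed of tube below 0.02 m/s and (x of tube_mid in the frame of tote above 0.15 m or x of tube_mid in the frame of tote below -0.15 m or y of tube_mid in the frame of tote above 0.1 m or y of tube_mid in the frame of tote below -0.1 m) and distance of each of short_box_mid, circuit_board_mid, tape_roll_mid, spray_can_mid, pen_cup_mid, screwdriver_mid from where it was at the start of the episode below 0.04 m); the robot touches nothing.
It fails at once if the tube falls: it moves faster than 0.6 m/s while the fingers do not hold it (contact force between tube and the fingers below 0.01 N and linear speed of tube above 0.6 m/s).
It fails at once if a bystander (short box, circuit board, tape roll, spray can, pen cup or screwdriver) is moved more than 40 mm (distance of any of short_box_mid, circuit_board_mid, tape_roll_mid, spray_can_mid, pen_cup_mid, screwdriver_mid from where it was at the start of the episode above 0.04 m).
It also fails if it takes over 54 s, if anything falls off the work surface, if the arm or the gripper's body presses on something with over 40 N, if the wrist force passes 120 N, or if a joint passes its speed limit or range.

## Working session

There is one attempt and no reset: what is moved stays moved. The work goes in short steps, Python scripts to look and compute and a tool call to move; the robot and the scene stay as the last step left them, time stands still between calls to the robot, and variables do not carry over. Pictures are saved under pics/ and viewed, at most 10 in all, crops included, and the job is handed in when it is done.

Besides the shell and the picture viewer there is one more tool, called after ">>>" by a JSON object that holds its "fn" and its "kwargs". arm_command: Moves the arm, as the interface text tells. Its arguments: {"type":"object","properties":{"steps":{"type":"array","items":{"type":"array","items":{"type":"array","items":{"type":"number"}}}},"force":{"type":"number"}},"required":["steps"]}

```bash
mkdir -p pics; cat > h.py <<'E'
import numpy as np, cv2
from cell import *
def cloud(name):
    cal=calibration(name); img,d=capture(name)
    H,W=d.shape; f=H/2/np.tan(np.radians(cal["vertical_fov"])/2)
    K=np.array([[f,0,cal["cx"]],[0,f,cal["cy"]],[0,0,1.]])
    u,v=np.meshgrid(np.arange(W),np.arange(H))
    p=cv2.undistortPoints(np.stack([u,v],-1).reshape(-1,1,2).astype(float),K,np.array([cal["k1"],0,0,0,0.])).reshape(H,W,2)
    C=np.stack([p[...,0]*d,-p[...,1]*d,-d,np.ones_like(d)],-1)
    P=(C@np.linalg.inv(np.array(cal["world_to_cam"])).T)[...,:3]
    P[d<=0]=np.nan
    return img,d,P
def save(img,n): cv2.imwrite("pics/"+n,img[...,::-1])
E
python3 - <<'E'
from h import *
for c in ["scene","top"]:
    img,d,P=cloud(c); save(img,c+"0.png"); np.save(c+"P.npy",P)
    for t in ["tube","tote","short_box_mid","circuit_board_mid","tape_roll_mid","spray_can_mid","pen_cup_mid","screwdriver_mid","standoff1_mid"]:
        print(c,t,[(np.round(b["at"],3).tolist(),round(b["conf"],2)) for b in boxes_of(t,c)])
print(observe())
E
```

```text
scene tube [([0.62, -0.46, 0.195], 0.78), ([0.633, -0.299, 0.197], 0.67)]
scene tote [([0.573, 0.301, 0.036], 0.97)]
scene short_box_mid [([0.513, -0.321, 0.106], 0.65)]
scene circuit_board_mid [([0.389, -0.163, 0.023], 0.72), ([0.766, -0.086, 0.004], 0.66)]
scene tape_roll_mid [([0.375, 0.026, 0.017], 0.52)]
scene spray_can_mid [([0.807, 0.058, 0.119], 0.86)]
scene pen_cup_mid [([0.742, -0.285, 0.072], 0.7), ([0.768, -0.086, 0.003], 0.41)]
scene screwdriver_mid [([0.39, -0.164, 0.022], 0.63)]
scene standoff1_mid []
top tube [([0.618, -0.299, 0.181], 0.98), ([0.511, -0.171, 0.154], 0.81), ([0.594, -0.438, 0.188], 0.65)]
top tote [([0.582, 0.293, 0.004], 0.57)]
top short_box_mid [([0.5, -0.306, 0.114], 0.84), ([0.619, -0.298, 0.184], 0.2)]
top circuit_board_mid [([0.767, -0.086, 0.003], 0.58), ([0.382, -0.157, 0.023], 0.41)]
top tape_roll_mid [([0.368, 0.028, 0.022], 0.85)]
top spray_can_mid [([0.783, 0.068, 0.14], 0.62), ([0.618, -0.298, 0.186], 0.62)]
top pen_cup_mid [([0.755, -0.29, 0.067], 0.71)]
top screwdriver_mid [([0.381, -0.154, 0.021], 0.62)]
top standoff1_mid []
{'clock': 1.0, 'joint_positions': array([ 1.02870680e+00,  1.80814008e-01,  1.60695751e+00,  2.66549816e-05,
        1.35381893e+00, -2.06289753e-01]), 'qd': array([ 5.00172394e-04,  4.29302412e-05, -7.01778728e-04, -8.05830036e-04,
       -8.91953327e-04,  1.45002204e-04]), 'joint_efforts': array([ 5.41466197e-04, -4.33831000e+01, -3.42182171e+01,  7.04568601e-02,
        3.07629572e-02,  4.52242659e-05]), 'tcp_pos': array([0.1894624 , 0.54292123, 0.23872714]), 'tcp_rot': array([-5.25003238e-01, -3.09739065e+00, -1.81744679e-05]), 'ft_force': array([-0.0689802 , -0.70178748, -0.39530262]), 'torque': array([-0.02965814,  0.00147202, -0.00429328]), 'grasp_force': 0.0, 'grip_width': 0.08802994473897605}
```

View pics/scene0.png

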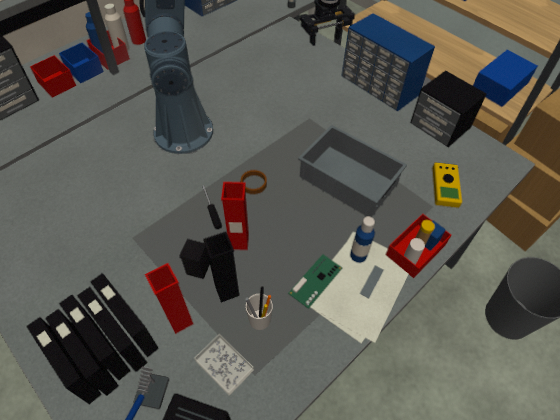

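View pics/top0.png

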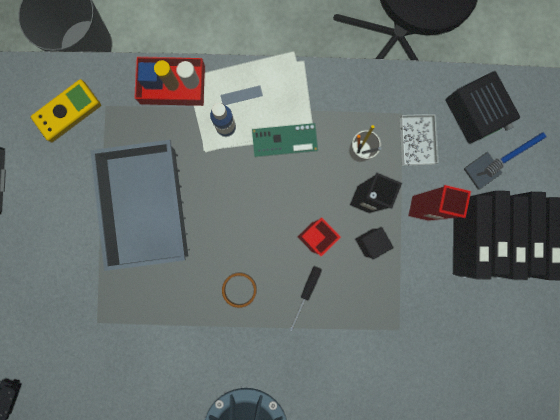

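The overview shows the black tube at top-image (375,193), red look-alikes at (320,237) and (440,203), the short box at (375,243) and the tote at (140,205). Next I measure the yaws and sizes from depth.

```bash
python3 - <<'E'
from h import *
P=np.load("topP.npy"); S=np.load("sceneP.npy")
A=np.concatenate([P.reshape(-1,3),S.reshape(-1,3)]);
def rect(n,Q,x0,x1,y0,y1,z0,z1):
    Q=Q.reshape(-1,3)
    m=(Q[:,0]>x0)&(Q[:,0]<x1)&(Q[:,1]>y0)&(Q[:,1]<y1)&(Q[:,2]>z0)&(Q[:,2]<z1); q=Q[m]
    if len(q)<5: print(n,len(q));return
    r=cv2.minAreaRect(q[:,:2].astype(np.float32)*1000); print(n,len(q),np.round(r[0]),np.round(r[1]),round(r[2],1),"zmax",np.round(q[:,2].max(),3), "lo",q.min(0).round(3),"hi",q.max(0).round(3))
for n,Q in (("top",P),("scene",S)):
    rect(n+" tube rim",Q,.56,.69,-.37,-.24,.25,.27)
    rect(n+" tube body",Q,.56,.69,-.37,-.24,.125,.24)
    rect(n+" red1 top",Q,.44,.58,-.24,-.10,.13,.3)
    rect(n+" red2 top",Q,.54,.68,-.52,-.385,.13,.3)
    rect(n+" short",Q,.43,.56,-.38,-.25,.1,.125)
    rect(n+" tote",Q,.35,.8,.1,.5,.09,.11)
    rect(n+" tote n",Q,.35,.8,.1,.25,.09,.11)
    rect(n+" can",Q,.72,.88,-.0,.14,.1,.25)
    rect(n+" board",Q,.65,.85,-.2,0.02,.008,.03)
    rect(n+" free",Q,.45,.72,-.05,.18,.01,.3)
E
```

```text
top tube rim 294 [ 613. -297.] [62. 61.] 68.9 zmax 0.267 lo [ 0.576 -0.335  0.251] hi [ 0.651 -0.26   0.267]
top tube body 621 [ 613. -296.] [55. 59.] 70.1 zmax 0.24 lo [ 0.577 -0.33   0.125] hi [ 0.649 -0.263  0.24 ]
top red1 top 511 [ 512. -164.] [60. 60.] 44.7 zmax 0.265 lo [ 0.471 -0.205  0.131] hi [ 0.553 -0.123  0.265]
top red2 top 1199 [ 594. -453.] [63. 61.] 81.4 zmax 0.266 lo [ 0.56  -0.488  0.13 ] hi [ 0.629 -0.418  0.266]
top short 607 [ 500. -313.] [60. 61.] 31.7 zmax 0.124 lo [ 0.462 -0.352  0.102] hi [ 0.538 -0.276  0.124]
top tote 1847 [579. 276.] [301. 203.] 9.1 zmax 0.108 lo [0.416 0.154 0.09 ] hi [0.742 0.398 0.108]
top tote n 788 [588. 221.] [301.  97.] 7.4 zmax 0.108 lo [0.434 0.154 0.091] hi [0.742 0.25  0.108]
top can 462 [794.  70.] [46. 53.] 23.9 zmax 0.196 lo [0.771 0.045 0.1  ] hi [0.822 0.098 0.196]
top board 452 [750. -86.] [207. 196.] 88.6 zmax 0.022 lo [ 0.653 -0.191  0.008] hi [0.849 0.019 0.022]
top free 431 [509.  94.] [222. 157.] 74.3 zmax 0.107 lo [ 0.45  -0.034  0.01 ] hi [0.615 0.18  0.107]
scene tube rim 256 [ 614. -295.] [60. 62.] 69.1 zmax 0.26
[... 300 characters left out ...]
95. -451.] [59. 62.] 79.1 zmax 0.265 lo [ 0.561 -0.485  0.13 ] hi [ 0.631 -0.417  0.265]
scene short 449 [ 499. -312.] [62. 63.] 30.2 zmax 0.123 lo [ 0.464 -0.352  0.1  ] hi [ 0.539 -0.277  0.123]
scene tote 1043 [580. 278.] [302. 210.] 9.1 zmax 0.107 lo [0.417 0.152 0.09 ] hi [0.743 0.4   0.107]
scene tote n 483 [589. 223.] [299.  98.] 9.0 zmax 0.106 lo [0.436 0.152 0.09 ] hi [0.743 0.25  0.106]
scene can 411 [800.  69.] [52. 42.] 16.5 zmax 0.195 lo [0.774 0.048 0.1  ] hi [0.825 0.094 0.195]
scene board 340 [751. -88.] [218. 188.] 87.3 zmax 0.021 lo [ 0.655 -0.197  0.008] hi [0.85  0.02  0.021]
scene free 558 [583. 151.] [ 78. 269.] 71.1 zmax 0.106 lo [0.45 0.07 0.01] hi [0.697 0.18  0.106]
```

```bash
cat >> h.py <<'E'
from scipy.spatial.transform import Rotation as Ro
def toolR(yaw,tilt):
    """closing axis at world yaw (deg), tool z tilted 'tilt' deg from down toward the horizontal dir yaw+90"""
    a,t=np.radians(yaw),np.radians(tilt)
    y=np.array([np.cos(a),np.sin(a),0]); d=np.array([-np.sin(a),np.cos(a),0])
    z=np.sin(t)*d-np.cos(t)*np.array([0,0,1]); return np.stack([np.cross(y,z),y,z],1)
def rel(R,grasp,back=0,o=None):
    o=o or observe(); p=np.array(grasp)+(.019-back)*R[:,2]
    return np.round(p-o["tcp_pos"],4),np.round((Ro.from_matrix(R)*Ro.from_rotvec(o["tcp_rot"]).inv()).as_rotvec(),4)
E
python3 - <<'E'
from h import *
R=toolR(-21,30); print(R); print(rel(R,[.613,-.296,.234],.14))
E
```

```text
[[ 0.31035575  0.93358043  0.17918397]
 [ 0.80850437 -0.35836795  0.46679021]
 [ 0.5         0.         -0.8660254 ]]
(array([ 0.4019, -0.8954,  0.1001]), array([ 0.5287,  0.2452, -1.5614]))
```

>>> {"fn": "arm_command", "kwargs": {"steps": [[[100, 0.02, -0.03, 0.03, 0, 0, 0], [100, 0.04, -0.06, 0.06, 0, 0, -0.08], [100, 0.06, -0.1, 0.08, 0, 0, -0.2], [100, 0.08, -0.14, 0.1, 0, 0, -0.34], [100, 0.1, -0.18, 0.12, 0, 0, -0.48], [100, 0.12, -0.22, 0.13, 0, 0, -0.6], [100, 0.14, -0.26, 0.13, 0, 0, -0.72], [100, 0.16, -0.3, 0.13, 0, 0, -0.84], [100, 0.18, -0.34, 0.13, 0, 0, -0.95], [100, 0.2, -0.38, 0.13, 0, 0, -1.05]]]}}

```text
clock: 2.0
tcp_pos: [0.3899, 0.1612, 0.3691]
tcp_rot: [2.012, 2.412, 0.001]
ft_force: [0.3, 0.2, -0.4]
grip_width: 0.0882
grasp_force: 0.0
```

```bash
python3 - <<'E'
from h import *
R=toolR(-21,30); print(rel(R,[.613,-.296,.234],.14)); print(observe()["tcp_pos"],observe()["clock"])
E
```

```text
(array([ 0.2014, -0.5137, -0.0303]), array([ 0.5279, -0.048 , -0.5342]))
[0.38988832 0.16122587 0.36908163] 2.0
```

>>> {"fn": "arm_command", "kwargs": {"steps": [[[100, 0.015, -0.045, 0, 0.05, 0, -0.05], [100, 0.03, -0.09, 0, 0.1, 0, -0.1], [100, 0.05, -0.13, 0, 0.15, -0.01, -0.15], [100, 0.065, -0.175, 0, 0.2, -0.015, -0.2], [100, 0.085, -0.22, 0, 0.26, -0.02, -0.26], [100, 0.1, -0.265, 0, 0.32, -0.03, -0.32], [100, 0.12, -0.31, 0, 0.37, -0.03, -0.37], [100, 0.14, -0.355, 0, 0.42, -0.04, -0.42], [100, 0.155, -0.4, 0, 0.47, -0.04, -0.47], [100, 0.175, -0.445, 0, 0.5279, -0.048, -0.5342]]]}}

```text
clock: 3.0
tcp_pos: [0.5648, -0.2843, 0.3688]
tcp_rot: [-2.289, -1.577, -0.616]
ft_force: [-0.2, 0.1, 0.2]
grip_width: 0.0878
grasp_force: 0.0
```

```bash
python3 - <<'E'
from h import *
R=toolR(-21,30); print(rel(R,[.613,-.296,.234],.12)); o=observe();print(o["tcp_pos"],o["clock"],o["joint_positions"])
img,d,P=cloud("wrist"); save(img,"w1.png")
Q=P.reshape(-1,3); m=(abs(Q[:,0]-.613)<.06)&(abs(Q[:,1]+.296)<.06)&(Q[:,2]>.25)&(Q[:,2]<.275)
print(m.sum(), cv2.minAreaRect((Q[m][:,:2]*1000).astype(np.float32)), Q[m][:,2].max())
E
```

```text
(array([ 0.0301, -0.0589, -0.0474]), array([-0.0013,  0.0016, -0.0018]))
[ 0.56479998 -0.28428106  0.36883951] 3.0 [-0.87952819  0.32990685  1.24898165  0.46681175  1.81224357 -0.45927753]
1254 ((614.0574340820312, -296.16754150390625), (59.8787841796875, 60.12733840942383), 69.06968688964844) 0.2631871522970154
```

View pics/w1.png

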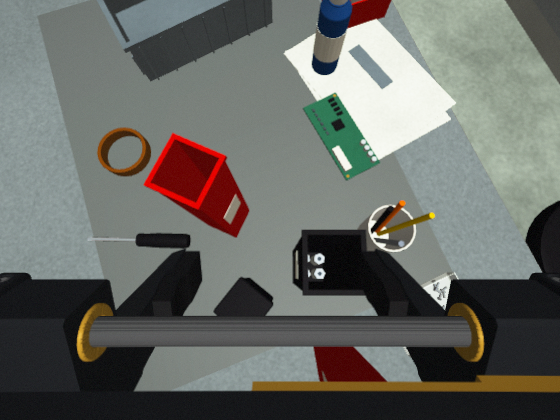

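The wrist view confirms the tube mouth at (335,262), square to the fingers with the standoffs inside at (318,265); the centre is (0.614,-0.296). Go in along the tool axis.

>>> {"fn": "arm_command", "kwargs": {"steps": [[[100, 0.016, -0.03, -0.024, 0, 0, 0], [100, 0.031, -0.059, -0.047, 0, 0, 0], [100, 0.031, -0.059, -0.047, 0, 0, 0], [100, 0.036, -0.045, -0.073, 0, 0, 0], [100, 0.042, -0.031, -0.099, 0, 0, 0], [100, 0.047, -0.017, -0.125, 0, 0, 0], [100, 0.0525, -0.003, -0.151, 0, 0, 0], [100, 0.0525, -0.003, -0.151, 0, 0, 0], [0, 0.0525, -0.003, -0.151, 0, 0, 0], [0, 0.0525, -0.003, -0.151, 0, 0, 0]]], "force": 25}}

```text
clock: 4.05
tcp_pos: [0.6175, -0.2862, 0.2203]
tcp_rot: [-2.29, -1.583, -0.615]
ft_force: [0.4, 0.1, -0.2]
grip_width: 0.0744
grasp_force: 0.0
```

>>> {"fn": "arm_command", "kwargs": {"steps": [[[0, 0, 0, 0, 0, 0, 0], [0, 0, 0, 0, 0, 0, 0], [0, 0, 0, 0.01, 0, 0, 0], [0, 0, 0, 0.02, 0, 0, 0], [0, 0, 0, 0.035, 0, 0, 0], [0, 0, 0, 0.05, 0, 0, 0], [0, 0, 0, 0.06, 0, 0, 0]]]}}

```text
clock: 4.75
tcp_pos: [0.6174, -0.2854, 0.2802]
tcp_rot: [-2.289, -1.582, -0.615]
ft_force: [0.2, 0.0, -3.3]
grip_width: 0.056
grasp_force: 25.0
```

```bash
python3 - <<'E'
from h import *
o=observe();print(o)
# carry target: tube upright centre C0, same height as now; yaw +9
R=toolR(9,30)
for C in [(.63,-.15),(.616,-.023)]:
    g=np.array(o["tcp_pos"])-.019*toolR(-21,30)[:,2]; print(g)
    print(rel(R,[C[0],C[1],g[2]]))
E
```

```text
{'clock': 4.75, 'joint_positions': array([-0.8213869 ,  0.47190118,  1.23306799,  0.46790927,  1.67163967,
       -0.46830363]), 'qd': array([ 7.88890164e-06, -6.33574991e-02, -9.15667081e-02,  2.70497317e-03,
        1.42240781e-01,  7.26148174e-02]), 'joint_efforts': array([-2.38907064e-02, -5.85370409e+01, -3.48675942e+01,  2.45508671e+00,
        1.20216999e+00, -5.25863946e-02]), 'tcp_pos': array([ 0.6174248 , -0.28544005,  0.2802488 ]), 'tcp_rot': array([-2.28892944, -1.58231828, -0.61505296]), 'ft_force': array([ 0.19317535,  0.03357514, -3.31701951]), 'torque': array([-0.51064774,  0.25860655,  0.01861864]), 'grasp_force': 24.96503515401855, 'grip_width': 0.05598229663806492}
[ 0.61402031 -0.29430907  0.29670328]
(array([0.0111, 0.1448, 0.    ]), array([0.0014, 0.0034, 0.5191]))
[ 0.61402031 -0.29430907  0.29670328]
(array([-0.0029,  0.2718,  0.    ]), array([0.0014, 0.0034, 0.5191]))
```

>>> {"fn": "arm_command", "kwargs": {"steps": [[[0, 0.002, 0.012, 0, 0, 0, 0.02], [0, 0.005, 0.036, 0, 0, 0, 0.06], [0, 0.008, 0.068, 0, 0, 0, 0.12], [0, 0.01, 0.102, 0, 0, 0, 0.19], [0, 0.011, 0.136, 0, 0, 0, 0.26], [0, 0.01, 0.17, 0, 0, 0, 0.33], [0, 0.007, 0.204, 0, 0, 0, 0.4], [0, 0.003, 0.236, 0, 0, 0, 0.46], [0, -0.001, 0.26, 0, 0, 0, 0.5], [0, -0.003, 0.272, 0, 0, 0, 0.52]]]}}

```text
clock: 5.75
tcp_pos: [0.6132, -0.0098, 0.2774]
tcp_rot: [-1.75, -2.06, -0.47]
ft_force: [-0.3, 0.5, -4.7]
grip_width: 0.0559
grasp_force: 25.0
```

>>> {"fn": "arm_command", "kwargs": {"steps": [[[0, 0, 0, -0.01, 0, 0, 0], [0, 0, 0, -0.025, 0, 0, 0], [0, 0, 0, -0.04, 0, 0, 0], [0, 0, 0, -0.05, 0, 0, 0], [0, 0, 0, -0.055, 0, 0, 0], [0, 0, 0, -0.057, 0, 0, 0], [0, 0, 0, -0.059, 0, 0, 0]]]}}

```text
clock: 6.45
tcp_pos: [0.6138, -0.0134, 0.2196]
tcp_rot: [-1.756, -2.057, -0.472]
ft_force: [-2.6, -0.6, 7.2]
grip_width: 0.0558
grasp_force: 25.0
```

```bash
python3 - <<'E'
from h import *
o=observe();print(o["clock"],o["tcp_pos"],o["tcp_rot"],o["ft_force"],o["joint_positions"])
img,d,P=cloud("scene"); save(img,"s1.png")
Q=P.reshape(-1,3)
for z0,z1 in ((.03,.1),(.1,.18)):
    m=(abs(Q[:,0]-.616)<.08)&(abs(Q[:,1]+.023)<.08)&(Q[:,2]>z0)&(Q[:,2]<z1)
    print(m.sum(), cv2.minAreaRect((Q[m][:,:2]*1000).astype(np.float32)))
E
```

```text
6.45 [ 0.61383964 -0.01337096  0.21956386] [-1.75555322 -2.05696701 -0.47175052] [-2.61307174 -0.60432076  7.17307042] [-0.43605192  0.4192209   1.43180483  0.42842979  1.60012527 -0.64892739]
323 ((633.729736328125, -34.585166931152344), (79.74390411376953, 42.81395721435547), 54.88283157348633)
391 ((632.8682861328125, -35.15727233886719), (77.5350341796875, 40.987884521484375), 51.62185287475586)
```

View pics/s1.png

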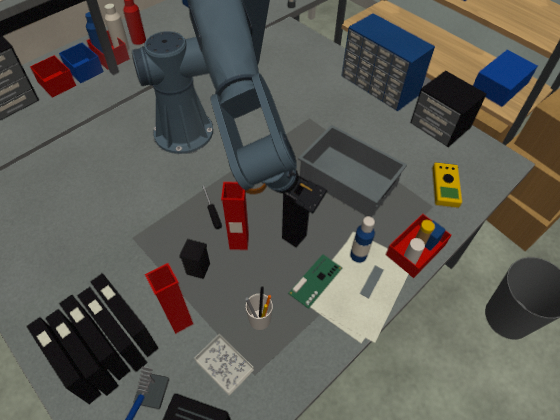

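The tube stands on the bench at the intended spot (295,220) in the scene, held upright. Now I work out the tipping rows.

```bash
python3 - <<'E'
import numpy as np
u=np.array([.988,.156,0]);n=np.array([-.156,.988,0])
f=lambda t:((-.0185*np.cos(t)+.2195*np.sin(t))*n+np.array([0,0,.0185*np.sin(t)+.2195*np.cos(t)]))
for a,b in((0,30),(30,56)):
    for k in range(1,11):
        th=np.radians(a+(b-a)*k/10); d=f(th)-f(np.radians(a)); r=-(th-np.radians(a))*u
        print([0]+[round(float(v),3) for v in [*d,*r]],end=", ")
    print()
E
```

```text
[0, -0.002, 0.011, 0.001, -0.052, -0.008, -0.0], [0, -0.004, 0.023, 0.001, -0.103, -0.016, -0.0], [0, -0.005, 0.034, 0.0, -0.155, -0.025, -0.0], [0, -0.007, 0.045, -0.001, -0.207, -0.033, -0.0], [0, -0.009, 0.057, -0.003, -0.259, -0.041, -0.0], [0, -0.011, 0.068, -0.005, -0.31, -0.049, -0.0], [0, -0.012, 0.079, -0.008, -0.362, -0.057, -0.0], [0, -0.014, 0.09, -0.011, -0.414, -0.065, -0.0], [0, -0.016, 0.1, -0.016, -0.466, -0.074, -0.0], [0, -0.018, 0.111, -0.02, -0.517, -0.082, -0.0], 
[0, -0.001, 0.009, -0.004, -0.045, -0.007, -0.0], [0, -0.003, 0.017, -0.009, -0.09, -0.014, -0.0], [0, -0.004, 0.026, -0.015, -0.135, -0.021, -0.0], [0, -0.005, 0.034, -0.02, -0.179, -0.028, -0.0], [0, -0.007, 0.042, -0.026, -0.224, -0.035, -0.0], [0, -0.008, 0.05, -0.033, -0.269, -0.042, -0.0], [0, -0.009, 0.057, -0.039, -0.314, -0.05, -0.0], [0, -0.01, 0.064, -0.046, -0.359, -0.057, -0.0], [0, -0.011, 0.071, -0.054, -0.404, -0.064, -0.0], [0, -0.012, 0.077, -0.061, -0.448, -0.071, -0.0],
```

>>> {"fn": "arm_command", "kwargs": {"steps": [[[0, -0.002, 0.011, 0.002, -0.052, -0.008, 0], [0, -0.004, 0.023, 0.002, -0.103, -0.016, 0], [0, -0.005, 0.034, 0.001, -0.155, -0.025, 0], [0, -0.007, 0.045, 0, -0.207, -0.033, 0], [0, -0.009, 0.057, -0.002, -0.259, -0.041, 0], [0, -0.011, 0.068, -0.004, -0.31, -0.049, 0], [0, -0.012, 0.079, -0.007, -0.362, -0.057, 0], [0, -0.014, 0.09, -0.01, -0.414, -0.065, 0], [0, -0.016, 0.1, -0.015, -0.466, -0.074, 0], [0, -0.018, 0.111, -0.019, -0.517, -0.082, 0]]]}}

```text
clock: 7.5
tcp_pos: [0.5962, 0.0987, 0.2002]
tcp_rot: [2.037, 2.388, 0.002]
ft_force: [-0.5, 0.1, -4.0]
grip_width: 0.0557
grasp_force: 25.0
```

>>> {"fn": "arm_command", "kwargs": {"steps": [[[0, -0.001, 0.009, -0.004, -0.045, -0.007, 0], [0, -0.003, 0.017, -0.009, -0.09, -0.014, 0], [0, -0.004, 0.026, -0.015, -0.135, -0.021, 0], [0, -0.005, 0.034, -0.02, -0.179, -0.028, 0], [0, -0.007, 0.042, -0.026, -0.224, -0.035, 0], [0, -0.008, 0.05, -0.033, -0.269, -0.042, 0], [0, -0.009, 0.057, -0.039, -0.314, -0.05, 0], [0, -0.01, 0.064, -0.046, -0.359, -0.057, 0], [0, -0.011, 0.071, -0.054, -0.404, -0.064, 0], [0, -0.012, 0.077, -0.061, -0.448, -0.071, 0]]]}}

```text
clock: 8.5
tcp_pos: [0.5841, 0.1762, 0.1386]
tcp_rot: [1.796, 2.105, -0.412]
ft_force: [0.5, 0.3, -3.3]
grip_width: 0.0557
grasp_force: 25.0
```

```bash
python3 - <<'E'
from h import *
o=observe();print(o["clock"],o["tcp_pos"],o["ft_force"],o["torque"],o["joint_positions"])
R=Ro.from_rotvec(o["tcp_rot"]).as_matrix(); print(R)
img,d,P=cloud("scene"); save(img[120:300,220:460].repeat(3,0).repeat(3,1),"s2.png")
# tube sides: points projected on plane coords n,z relative pivot
Q=P.reshape(-1,3); pv=np.array([.612,.005,0]);n=np.array([-.156,.988,0]);u=np.array([.988,.156,0])
a=(Q-pv)@n;b=(Q-pv)@u
m=(b>.02)&(b<.045)&(a>-.06)&(a<.3)&(Q[:,2]>.01)&(Q[:,2]<.24)
for z in np.arange(.02,.24,.02):
    k=m&(abs(Q[:,2]-z)<.01)
    if k.sum()>2: print(round(z,2),k.sum(),a[k].min().round(3),a[k].max().round(3))
E
```

```text
8.5 [0.58413969 0.17622269 0.13863633] [ 0.48681823  0.25234444 -3.3401295 ] [ 0.84096216  0.23929254 -0.05447596] [ 0.32034948  0.4630475   1.52508    -0.46994108  1.26463934  0.33162591]
[[-0.1411542   0.98747924  0.07042896]
 [ 0.88818884  0.15774049 -0.43155362]
 [-0.43725974  0.00163861 -0.89933377]]
0.02 52 -0.014 0.291
0.04 77 -0.027 0.188
0.06 126 -0.024 0.186
0.08 102 -0.001 0.184
0.1 125 0.028 0.185
0.12 90 0.055 0.177
0.14 83 0.092 0.19
0.16 100 0.117 0.194
0.18 72 0.148 0.193
0.2 18 0.176 0.229
0.22 76 0.172 0.243
```

View pics/s2.png

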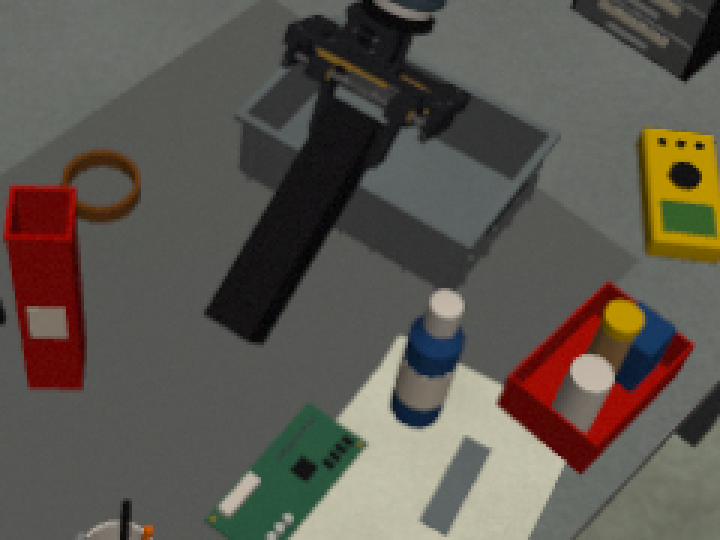

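The crop shows the tube tilted ~55° over the near rim at (370,130), base at (235,330). Tilt a little more till contact.

>>> {"fn": "arm_command", "kwargs": {"steps": [[[0, 0, 0.002, -0.005, -0.017, -0.003, 0], [0, -0.001, 0.004, -0.008, -0.035, -0.006, 0], [0, -0.001, 0.006, -0.011, -0.052, -0.008, 0], [0, -0.001, 0.007, -0.013, -0.063, -0.01, 0], [0, -0.001, 0.007, -0.013, -0.063, -0.01, 0]]]}}

```text
clock: 9.05
tcp_pos: [0.5833, 0.1822, 0.1259]
tcp_rot: [1.758, 2.062, -0.465]
ft_force: [-0.7, 2.6, 0.7]
grip_width: 0.0553
grasp_force: 25.0
```

>>> {"fn": "arm_command", "kwargs": {"steps": [[[0, 0, -0.0005, -0.001, 0, 0, 0], [66, 0, -0.0005, -0.001, 0, 0, 0], [70, 0, -0.0005, -0.001, 0, 0, 0], [100, 0, -0.0005, -0.001, 0, 0, 0], [100, 0, -0.0005, -0.001, 0, 0, 0], [100, 0, -0.0005, -0.001, 0, 0, 0]]]}}

```text
clock: 9.65
tcp_pos: [0.5829, 0.1812, 0.1247]
tcp_rot: [1.759, 2.062, -0.466]
ft_force: [0.5, 0.5, -0.0]
grip_width: 0.0836
grasp_force: 0.0
```

```bash
python3 - <<'E'
from h import *
o=observe();print(o["clock"],o["tcp_pos"],o["ft_force"],o["grip_width"]);R=Ro.from_rotvec(o["tcp_rot"]).as_matrix(); print(R[:,2])
img,d,P=cloud("scene"); save(img[120:300,220:460].repeat(3,0).repeat(3,1),"s3.png"); np.save("s3P.npy",P)
Q=P.reshape(-1,3); pv=np.array([.612,.005,0]);n=np.array([-.156,.988,0]);u=np.array([.988,.156,0])
a=(Q-pv)@n;b=(Q-pv)@u
for b0 in(-.02,-.01,0,.01):
  for z in np.arange(.03,.2,.02):
    k=(abs(b-b0)<.005)&(abs(Q[:,2]-z)<.01)&(a>-.08)&(a<.25)
    if k.sum()>2 and b0==0: print(round(z,2),k.sum(),a[k].min().round(3),a[k].max().round(3))
E
```

```text
9.65 [0.58294178 0.18115054 0.12467488] [ 0.46907943  0.47796145 -0.04146117] 0.08356440807433414
[ 0.07779343 -0.48842282 -0.86913252]
0.05 20 -0.029 -0.001
0.07 40 -0.016 0.029
0.09 42 0.02 0.063
0.11 40 0.061 0.108
0.13 40 0.095 0.137
0.15 37 0.131 0.172
0.17 38 0.163 0.237
```

View pics/s3.png

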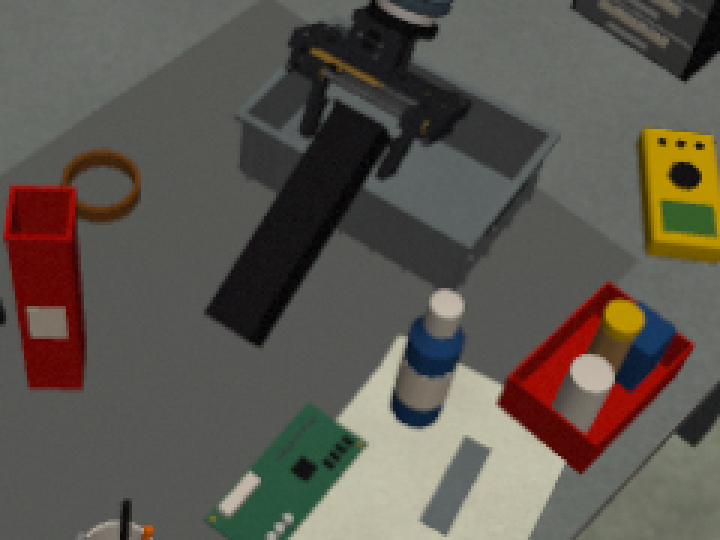

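The tube leans on the rim with the fingers open either side ((315,110), (395,160)). Back off along the tool axis, then fit the tube's pose.

>>> {"fn": "arm_command", "kwargs": {"steps": [[[100, 0, 0, 0, 0, 0, 0], [100, -0.001, 0.007, 0.012, 0, 0, 0], [100, -0.002, 0.014, 0.026, 0, 0, 0], [100, -0.004, 0.027, 0.047, 0, 0, 0], [100, -0.008, 0.047, 0.082, 0, 0, 0], [100, -0.008, 0.05, 0.12, 0.09, 0.014, 0], [100, -0.008, 0.03, 0.15, 0.2, 0.03, 0], [100, -0.008, 0.0, 0.17, 0.32, 0.05, 0], [100, -0.004, -0.04, 0.17, 0.44, 0.07, 0], [100, 0, -0.08, 0.17, 0.56, 0.09, 0]]]}}

```text
clock: 10.7
tcp_pos: [0.5838, 0.1017, 0.2992]
tcp_rot: [-2.01, -2.367, -0.063]
ft_force: [0.9, -1.1, -0.6]
grip_width: 0.0881
grasp_force: 0.0
```

```bash
cat > fit.py <<'E'
from h import *
P=cloud("scene")[2]; Q=P.reshape(-1,3); pv=np.array([.612,.005,0]);n=np.array([-.156,.988,0]);u=np.array([.988,.156,0])
a=(Q-pv)@n;b=(Q-pv)@u;z=Q[:,2]
m=(abs(b)<.06)&(a>-.05)&(a<.17)&(z>.03)&(z<.19)
# upper-face points: near line z = z0 + a/tan(59)
k=m&(abs(z-(.056+ (a+.01)*.6))<.015)
for _ in range(3):
    A=np.c_[a[k],b[k],np.ones(k.sum())]; c=np.linalg.lstsq(A,z[k],rcond=None)[0]
    r=z-(c[0]*a+c[1]*b+c[2]); k=m&(abs(r)<.004)
print("plane",c,k.sum(),"tilt",90-np.degrees(np.arctan(c[0])))
r=cv2.minAreaRect((np.c_[a[k]*np.hypot(1,c[0]),b[k]]*1000).astype(np.float32)); print(r, b[k].min(),b[k].max(),a[k].min())
for lo in(.0,.05,.1):
    q=k&(a>lo)&(a<lo+.04); print(lo,b[q].min(),b[q].max())
o=observe();print(o["clock"],o["tcp_pos"],o["tcp_rot"])
E
python3 fit.py
```

```text
plane [ 0.57116967 -0.00113193  0.06399948] 1054 tilt 60.266302301954894
((81.00719451904297, 2.448343276977539), (229.36798095703125, 58.120365142822266), 0.21701814234256744) -0.027006026394828884 0.03138565200458374 -0.02928235542380674
0.0 -0.026378544584342137 0.030883461408005217
0.05 -0.02608997522683195 0.03050603304139351
0.1 -0.02639445772195549 0.02976902311948212
10.75 [0.58564886 0.0889127  0.29797919] [-2.02637257 -2.35032671 -0.06172646]
```

```bash
python3 - <<'E'
from h import *
R=toolR(9,30);
for b in(.11,0): print(rel(R,[.6036,.0725,.0717],b))
E
```

```text
(array([ 0.0251, -0.0614, -0.1475]), array([0.4628, 0.0765, 0.0106]))
(array([ 0.0165, -0.007 , -0.2427]), array([0.4628, 0.0765, 0.0106]))
```

>>> {"fn": "arm_command", "kwargs": {"steps": [[[100, 0, 0, 0, 0, 0, 0], [100, 0, 0, 0, 0, 0, 0]]]}}

```text
clock: 10.95
tcp_pos: [0.5832, 0.1011, 0.2959]
tcp_rot: [-2.015, -2.361, -0.051]
ft_force: [0.5, 0.9, -0.3]
grip_width: 0.088
grasp_force: 0.0
```

```bash
python3 - <<'E'
from h import *
R=toolR(9,30); print(observe()["tcp_pos"])
for b in(.11,0): print(rel(R,[.6036,.0725,.0717],b))
E
```

```text
[0.58317997 0.10114243 0.29594311]
(array([ 0.0275, -0.0736, -0.1454]), array([ 4.682e-01,  7.500e-02, -2.000e-04]))
(array([ 0.0189, -0.0193, -0.2407]), array([ 4.682e-01,  7.500e-02, -2.000e-04]))
```

>>> {"fn": "arm_command", "kwargs": {"steps": [[[100, 0.006, -0.018, -0.02, 0.1, 0.016, 0], [100, 0.012, -0.036, -0.05, 0.22, 0.035, 0], [100, 0.02, -0.055, -0.09, 0.34, 0.054, 0], [100, 0.025, -0.068, -0.125, 0.44, 0.07, 0], [100, 0.0275, -0.0736, -0.1454, 0.468, 0.075, 0], [100, 0.026, -0.063, -0.165, 0.468, 0.075, 0], [100, 0.024, -0.05, -0.188, 0.468, 0.075, 0], [100, 0.021, -0.035, -0.213, 0.468, 0.075, 0], [100, 0.019, -0.0193, -0.2407, 0.468, 0.075, 0], [100, 0.019, -0.0193, -0.2407, 0.468, 0.075, 0]]]}}

```text
clock: 11.95
tcp_pos: [0.5981, 0.0879, 0.0506]
tcp_rot: [-1.744, -2.057, -0.462]
ft_force: [-0.9, 0.1, -1.0]
grip_width: 0.0884
grasp_force: 0.0
```

>>> {"fn": "arm_command", "kwargs": {"steps": [[[100, 0, 0, 0, 0, 0, 0], [0, 0, 0, 0, 0, 0, 0], [0, 0, 0, 0, 0, 0, 0], [0, 0, 0, 0, 0, 0, 0], [0, 0, 0, 0, 0, 0, 0], [0, 0, 0, 0, 0, 0, 0]]], "force": 50}}

```text
clock: 12.55
tcp_pos: [0.6018, 0.0816, 0.0547]
tcp_rot: [-1.755, -2.057, -0.47]
ft_force: [-3.6, -2.7, 6.4]
grip_width: 0.0559
grasp_force: 50.0
```

```bash
python3 - <<'E'
from h import *
R=toolR(9,30); o=observe(); print(o["clock"],o["tcp_pos"],o["ft_force"],o["joint_positions"]); print(rel(R,[.6036,.0725,.0717],0))
E
python3 fit.py
```

```text
12.55 [0.60176241 0.08160619 0.05472272] [-3.64158356 -2.71303225  6.3506278 ] [-0.30271331  0.5766404   1.58174303  0.4876011   1.27259672 -0.67553626]
(array([0.0004, 0.0003, 0.0005]), array([-0.0005, -0.0012, -0.0014]))
plane [ 0.57111343 -0.01554719  0.06418525] 785 tilt 60.268732123677864
((81.40237426757812, 4.661426544189453), (227.51712036132812, 57.07209014892578), 0.6177234649658203) -0.02497478022804453 0.03422658878678093 -0.028166463585333184
0.0 -0.02440785979731879 0.032644182489837685
0.05 -0.0028031112698038586 0.03140451540611953
0.1 -0.02312881622915735 0.03341344829290818
12.6 [0.60175594 0.08158922 0.05472791] [-1.75470337 -2.05665645 -0.46955529]
```

```bash
cat > rows.py <<'E'
from h import *
pv=np.array([.612,.005,0]);n=np.array([-.156,.988,0]);u=np.array([.988,.156,0])
def pose(th,ma,mz):
    t=np.radians(th); ga=ma-.165*np.sin(t); gz=mz-.165*np.cos(t)
    R=toolR(9,90-th); return pv+ga*n+.0022*u+np.array([0,0,gz])+.019*R[:,2],R
def rows(K,N=10,jaw=0):
    "K: keyframes of (frac,theta,ma,mz)"
    K=np.array(K); p0,R0=pose(*K[0,1:])
    for k in range(1,N+1):
        p,R=pose(*[np.interp(k/N,K[:,0],K[:,i]) for i in(1,2,3)])
        print([jaw]+[round(float(v),3) for v in [*(p-p0),*Ro.from_matrix(R@R0.T).as_rotvec()]],end=", ")
    print()
E
python3 - <<'E'
from rows import *
rows([(0,60.3,.211,.154),(.3,68,.213,.165),(1,95,.225,.165)])
rows([(0,95,.225,.165),(1,130,.228,.138)])
E
```

```text
[0, 0.001, -0.004, 0.01, -0.044, -0.007, -0.0], [0, 0.001, -0.007, 0.02, -0.088, -0.014, -0.0], [0, 0.002, -0.01, 0.03, -0.133, -0.021, -0.0], [0, 0.002, -0.013, 0.04, -0.199, -0.032, -0.0], [0, 0.002, -0.016, 0.05, -0.266, -0.042, -0.0], [0, 0.003, -0.018, 0.061, -0.332, -0.053, -0.0], [0, 0.003, -0.019, 0.071, -0.399, -0.063, -0.0], [0, 0.003, -0.019, 0.082, -0.465, -0.074, 0.0], [0, 0.003, -0.019, 0.094, -0.532, -0.084, 0.0], [0, 0.003, -0.018, 0.105, -0.598, -0.095, -0.0], 
[0, -0.0, 0.0, 0.007, -0.06, -0.01, -0.0], [0, -0.0, 0.001, 0.015, -0.121, -0.019, 0.0], [0, -0.0, 0.003, 0.022, -0.181, -0.029, 0.0], [0, -0.001, 0.005, 0.03, -0.241, -0.038, 0.0], [0, -0.001, 0.008, 0.037, -0.302, -0.048, 0.0], [0, -0.002, 0.011, 0.044, -0.362, -0.057, 0.0], [0, -0.002, 0.015, 0.05, -0.422, -0.067, 0.0], [0, -0.003, 0.019, 0.057, -0.483, -0.076, 0.0], [0, -0.004, 0.024, 0.063, -0.543, -0.086, 0.0], [0, -0.005, 0.03, 0.069, -0.603, -0.096, 0.0],
```

>>> {"fn": "arm_command", "kwargs": {"steps": [[[0, 0.001, -0.004, 0.01, -0.044, -0.007, 0], [0, 0.001, -0.007, 0.02, -0.088, -0.014, 0], [0, 0.002, -0.01, 0.03, -0.133, -0.021, 0], [0, 0.002, -0.013, 0.04, -0.199, -0.032, 0], [0, 0.002, -0.016, 0.05, -0.266, -0.042, 0], [0, 0.003, -0.018, 0.061, -0.332, -0.053, 0], [0, 0.003, -0.019, 0.071, -0.399, -0.063, 0], [0, 0.003, -0.019, 0.082, -0.465, -0.074, 0], [0, 0.003, -0.019, 0.094, -0.532, -0.084, 0], [0, 0.003, -0.018, 0.105, -0.598, -0.095, 0]]]}}

```text
clock: 13.6
tcp_pos: [0.6046, 0.0639, 0.1589]
tcp_rot: [1.998, 2.341, -0.086]
ft_force: [-0.3, 0.2, -4.3]
grip_width: 0.0556
grasp_force: 49.9
```

>>> {"fn": "arm_command", "kwargs": {"steps": [[[0, 0, 0, 0.007, -0.06, -0.01, 0], [0, 0, 0.001, 0.015, -0.121, -0.019, 0], [0, 0, 0.003, 0.022, -0.181, -0.029, 0], [0, -0.001, 0.005, 0.03, -0.241, -0.038, 0], [0, -0.001, 0.008, 0.037, -0.302, -0.048, 0], [0, -0.002, 0.011, 0.044, -0.362, -0.057, 0], [0, -0.002, 0.015, 0.05, -0.422, -0.067, 0], [0, -0.003, 0.019, 0.057, -0.483, -0.076, 0], [0, -0.004, 0.024, 0.063, -0.543, -0.086, 0], [0, -0.005, 0.03, 0.069, -0.603, -0.096, 0]]]}}

```text
clock: 14.6
tcp_pos: [0.5995, 0.0943, 0.2272]
tcp_rot: [1.656, 1.94, -0.6]
ft_force: [0.5, -0.4, -2.2]
grip_width: 0.0558
grasp_force: 49.9
```

>>> {"fn": "arm_command", "kwargs": {"steps": [[[0, 0, 0, 0, 0, 0, 0], [0, 0, 0, 0, 0, 0, 0], [0, 0, 0, 0, 0, 0, 0], [0, 0, 0, 0, 0, 0, 0], [0, 0, 0, 0, 0, 0, 0]]]}}

```text
clock: 15.1
tcp_pos: [0.6002, 0.0934, 0.2284]
tcp_rot: [1.657, 1.94, -0.598]
ft_force: [0.1, 0.2, -2.5]
grip_width: 0.0558
grasp_force: 49.9
```

```bash
python3 - <<'E'
from h import *
o=observe();print(o["clock"],o["tcp_pos"],o["ft_force"],o["torque"],o["joint_positions"])
i1,_,P=cloud("scene"); i2,_,P2=cloud("top"); np.save("s4P.npy",P)
a=i1[100:300,230:480]; b=i2[100:300,60:310]
save(np.hstack([cv2.resize(a,(400,320)),cv2.resize(b,(400,320))]),"s4.png")
for c in("scene","top"): print([(np.round(b["at"],3),round(b["conf"],2)) for b in boxes_of("standoff1_mid",c)])
E
```

```text
15.1 [0.60019689 0.09342039 0.22836819] [ 0.13112186  0.16160626 -2.51167735] [ 0.40551596  0.1086141  -0.01589426] [ 0.28520367  0.39758398  1.50662369 -0.69759804  1.39557362  0.31157283]
[(array([0.631, 0.288, 0.035]), 0.27)]
[(array([0.546, 0.323, 0.019]), 0.58)]
```

View pics/s4.png

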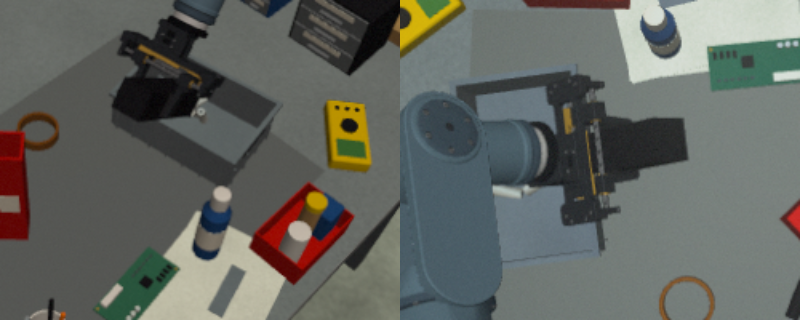

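The pictures show the tube tipped mouth-down over the tote, with standoffs lying inside it at left (200,110) and right (520,190). I'll tip further and shake to be sure it is empty.

>>> {"fn": "arm_command", "kwargs": {"steps": [[[0, 0, 0.005, 0.015, -0.09, -0.014, 0], [0, -0.001, 0.01, 0.025, -0.17, -0.027, 0], [0, -0.001, 0.01, 0.025, -0.17, -0.027, 0], [0, -0.001, 0.01, 0.045, -0.17, -0.027, 0], [0, -0.001, 0.01, 0.025, -0.17, -0.027, 0], [0, -0.001, 0.01, 0.045, -0.17, -0.027, 0], [0, -0.001, 0.01, 0.025, -0.17, -0.027, 0], [0, -0.001, 0.01, 0.025, -0.17, -0.027, 0], [0, -0.001, 0.01, 0.025, -0.17, -0.027, 0], [0, -0.001, 0.01, 0.025, -0.17, -0.027, 0]]]}}

```text
clock: 16.3
tcp_pos: [0.599, 0.1039, 0.2533]
tcp_rot: [1.551, 1.817, -0.717]
ft_force: [0.5, -0.4, -2.5]
grip_width: 0.0554
grasp_force: 49.9
```

```bash
python3 - <<'E'
from rows import *
o=observe();print(o["ft_force"],o["torque"])
# now theta~140. current grasp:
R=toolR(9,-50); g=o["tcp_pos"]-.019*R[:,2]; print(g, rel(R,g))
# to: raised, theta 100 (mouth slightly over), grasp moved back; then flat at place
for nm,th,G in(("A",120,[.60,.06,.30]),("B",90,[.61,-.02,.26]),("C",90,[.615,-.065,.12]),("D",90,[.615,-.065,.0285])):
    R=toolR(9,90-th); print(nm,rel(R,G))
E
```

```text
[ 0.47900082 -0.35298131 -2.49916388] [ 0.59523744  0.15115795 -0.05350704]
[0.59668759 0.11829387 0.26547345] (array([0., 0., 0.]), array([-0.008 , -0.0027, -0.0001]))
A (array([ 0.0025, -0.0533,  0.0303]), array([ 3.368e-01,  5.190e-02, -3.000e-04]))
B (array([ 0.011 , -0.1239, -0.0123]), array([ 8.539e-01,  1.340e-01, -7.000e-04]))
C (array([ 0.016 , -0.1689, -0.1523]), array([ 8.539e-01,  1.340e-01, -7.000e-04]))
D (array([ 0.016 , -0.1689, -0.2438]), array([ 8.539e-01,  1.340e-01, -7.000e-04]))
```

>>> {"fn": "arm_command", "kwargs": {"steps": [[[0, 0, -0.015, 0.01, 0.08, 0.013, 0], [0, 0.001, -0.034, 0.02, 0.18, 0.028, 0], [0, 0.002, -0.053, 0.03, 0.28, 0.044, 0], [0, 0.004, -0.07, 0.025, 0.38, 0.06, 0], [0, 0.006, -0.085, 0.015, 0.48, 0.075, 0], [0, 0.008, -0.1, 0.005, 0.58, 0.091, 0], [0, 0.01, -0.113, -0.005, 0.68, 0.107, 0], [0, 0.011, -0.124, -0.012, 0.78, 0.122, 0], [0, 0.011, -0.124, -0.012, 0.854, 0.134, 0], [0, 0.011, -0.124, -0.012, 0.854, 0.134, 0]]]}}

```text
clock: 17.3
tcp_pos: [0.61, -0.0227, 0.2412]
tcp_rot: [2.044, 2.386, 0.0]
ft_force: [0.2, 0.6, -1.9]
grip_width: 0.0555
grasp_force: 49.9
```

>>> {"fn": "arm_command", "kwargs": {"steps": [[[0, 0, 0, 0, 0, 0, 0], [0, 0, 0, 0, 0, 0, 0]]]}}

```text
clock: 17.5
tcp_pos: [0.6099, -0.0191, 0.2413]
tcp_rot: [2.037, 2.39, -0.001]
ft_force: [1.0, 0.1, -1.7]
grip_width: 0.0556
grasp_force: 49.9
```

```bash
python3 - <<'E'
from rows import *
R=toolR(9,0)
print(rel(R,[.615,-.05,.0285]), observe()["ft_force"],observe()["clock"])
i1,_,P=cloud("scene"); i2,_,P2=cloud("top")
a=i1[100:260,250:450]; b=i2[120:280,80:280]
save(np.hstack([cv2.resize(a,(400,320)),cv2.resize(b,(400,320))]),"s5.png")
# tube axis tilt: upper face between grip and mouth
Q=P.reshape(-1,3); aa=(Q-pv)@n;b=(Q-pv)@u;z=Q[:,2]
k=(abs(b)<.02)&(aa>.02)&(aa<.16)&(z>.2)&(z<.33)
for s in np.arange(.02,.16,.02):
    q=k&(abs(aa-s)<.01)
    if q.sum()>3: print(round(s,2),q.sum(),np.median(z[q]).round(4))
E
```

```text
(array([ 0.0051, -0.0309, -0.2318]), array([ 0.0014,  0.0008, -0.002 ])) [ 0.98518751  0.05764981 -1.65847394] 17.5
0.04 11 0.2882
0.06 72 0.288
0.08 76 0.2879
0.1 78 0.2878
0.12 71 0.288
0.14 54 0.2881
```

View pics/s5.png

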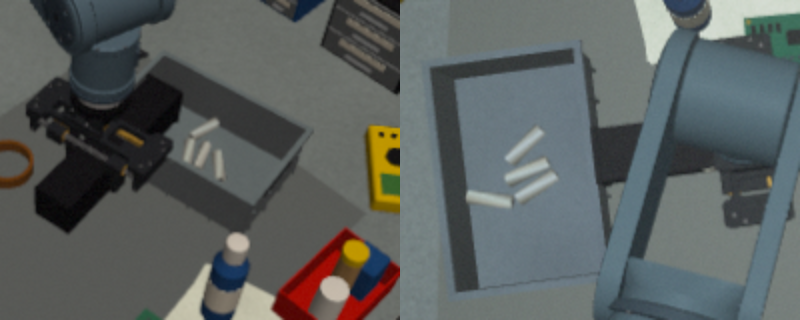

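All four standoffs lie in the tote ((525,145), (527,170), (535,187), (490,200)) and the tube is held level. Lay it down.

>>> {"fn": "arm_command", "kwargs": {"steps": [[[0, 0.001, -0.006, -0.03, 0, 0, 0], [0, 0.002, -0.013, -0.065, 0, 0, 0], [0, 0.003, -0.02, -0.1, 0, 0, 0], [0, 0.004, -0.026, -0.135, 0, 0, 0], [0, 0.005, -0.031, -0.17, 0, 0, 0], [0, 0.005, -0.031, -0.2, 0, 0, 0], [0, 0.005, -0.031, -0.22, 0, 0, 0], [0, 0.005, -0.031, -0.227, 0, 0, 0], [0, 0.005, -0.031, -0.23, 0, 0, 0], [0, 0.005, -0.031, -0.232, 0, 0, 0]]]}}

```text
clock: 18.6
tcp_pos: [0.6159, -0.0506, 0.01]
tcp_rot: [2.037, 2.389, 0.002]
ft_force: [0.7, 0.7, -1.8]
grip_width: 0.0555
grasp_force: 49.9
```

>>> {"fn": "arm_command", "kwargs": {"steps": [[[0, 0, 0, 0, 0, 0, 0], [0, 0, 0, 0, 0, 0, 0]]]}}

```text
clock: 18.8
tcp_pos: [0.6159, -0.0511, 0.0103]
tcp_rot: [2.038, 2.388, 0.002]
ft_force: [0.6, 0.5, -2.4]
grip_width: 0.0554
grasp_force: 49.9
```

Still carrying; ease down until the force shows contact.

>>> {"fn": "arm_command", "kwargs": {"steps": [[[0, 0, 0, -0.001, 0, 0, 0], [0, 0, 0, -0.0015, 0, 0, 0], [0, 0, 0, -0.0015, 0, 0, 0]]]}}

```text
clock: 19.1
tcp_pos: [0.6159, -0.0512, 0.0087]
tcp_rot: [2.039, 2.388, 0.002]
ft_force: [0.4, -0.4, 5.2]
grip_width: 0.0556
grasp_force: 49.9
```

Contact. Release and rise.

>>> {"fn": "arm_command", "kwargs": {"steps": [[[0, 0, 0, 0.0008, 0, 0, 0], [68, 0, 0, 0.0008, 0, 0, 0], [72, 0, 0, 0.0008, 0, 0, 0], [100, 0, 0, 0.0008, 0, 0, 0], [100, 0, 0, 0.0008, 0, 0, 0], [100, 0, 0, 0.0008, 0, 0, 0], [100, 0, 0, 0.01, 0, 0, 0], [100, 0, 0, 0.03, 0, 0, 0], [100, 0, 0, 0.07, 0, 0, 0], [100, 0, 0, 0.11, 0, 0, 0]]]}}

```text
clock: 20.1
tcp_pos: [0.6143, -0.0507, 0.1186]
tcp_rot: [-2.039, -2.388, 0.0]
ft_force: [1.2, 0.0, 0.1]
grip_width: 0.0878
grasp_force: 0.0
```

>>> {"fn": "arm_command", "kwargs": {"steps": [[[100, 0, 0, 0.04, 0, 0, 0], [100, 0, 0, 0.08, 0, 0, 0], [100, -0.02, 0, 0.12, 0, 0, 0], [100, -0.05, 0, 0.15, 0, 0, 0], [100, -0.08, 0.01, 0.18, 0, 0, 0], [100, -0.11, 0.03, 0.18, 0, 0, 0], [100, -0.14, 0.05, 0.18, 0, 0, 0], [100, -0.17, 0.08, 0.18, 0, 0, 0], [100, -0.17, 0.08, 0.18, 0, 0, 0], [100, -0.17, 0.08, 0.18, 0, 0, 0]]]}}

```text
clock: 21.1
tcp_pos: [0.445, 0.0294, 0.2985]
tcp_rot: [2.036, 2.389, 0.002]
ft_force: [0.1, -0.4, 0.5]
grip_width: 0.0879
grasp_force: 0.0
```

```bash
python3 - <<'E'
from h import *
print(observe()["tcp_pos"],observe()["ft_force"])
i1,_,P=cloud("scene"); i2,_,P2=cloud("top")
save(np.hstack([cv2.resize(i1,(400,300)),cv2.resize(i2,(400,300))]),"s6.png")
Q=P.reshape(-1,3)
k=(abs(Q[:,0]-.61)<.1)&(abs(Q[:,1]+.02)<.16)&(Q[:,2]>.05)&(Q[:,2]<.065)
q=Q[k]; A=np.c_[q[:,:2],np.ones(len(q))]; print(len(q),cv2.minAreaRect((q[:,:2]*1000).astype(np.float32)),np.linalg.lstsq(A,q[:,2],rcond=None)[0])
E
```

```text
[0.4449505  0.02940499 0.29852649] [ 0.06675901 -0.40335762  0.54082383]
1368 ((584.5747680664062, -29.264892578125), (128.62554931640625, 291.0839538574219), 4.3774733543396) [-0.00819952 -0.00282751  0.06072233]
```

View pics/s6.png

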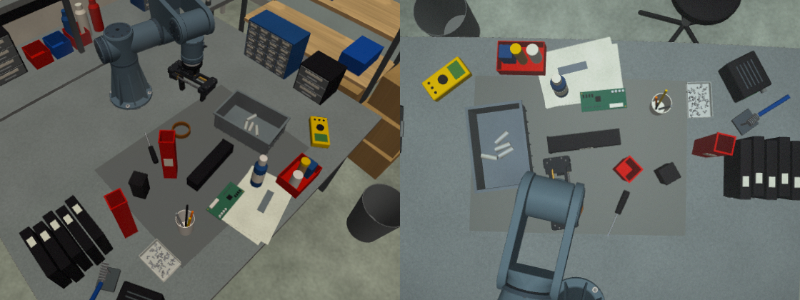

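The tube lies flat on the bench (top view 583,140), clear of the tote. The four standoffs are in the tote (around 497,147), the bystanders stand where they were, and the arm is clear.

```bash
python3 -c "
from cell import *; print(close_job())"
```

```text
the job is handed in; nothing more can be done
None
```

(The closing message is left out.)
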